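Set the turret cap of a ball shaker and tip the balls into the dish

TASK

Put the blue ball shaker into the square aluminium socket, turn its orange cap until the largest hole is over the outlet on the yellow-striped side, and let go of it. Then take the shaker up again, tip both steel balls out through that hole into the green dish, and finally stand the shaker upright again, on the bench or in the socket, and let go. Do not disturb the bottle, hub, screwdriver and spanner.

Things in the scene. Friction and masses are not known exactly. Their poses are not given: they have to be found in the camera images.
- shaker: blue canister on a black foot (66 x 66 x 6 mm), 0.35 kg; origin: centre of the foot's underside. Blue body z = 6 to 96 mm: two flat black rubber grip pads at y = +-26 mm (grip here; x -22 to 6, z 44 to 76), sides y = +-22, back x = -30, front x = +33 mm. The front (+x) has a yellow stripe: pouring side. On top an orange cap (radius 34, z = 96 to 100) with a black bar up to z = 130 mm, to carry it by
- cap (a joint): angle (rad) of the orange cap about the shaker's z axis, counter-clockwise from above positive. 0: largest hole (24 mm) exactly over the outlet; balls pass within about +-0.2. Starts at 0.75 to 1.5 with a closed part over the outlet. Travel -0.8 to 2.4; friction 0.06 N m, stays where left. Other holes (11, 8, 5 mm) are too small
- cap_grip (a point): point on the cap's axis in the black grip bar (12 mm thick, 48 mm long, 30 mm high), 122 mm above the shaker's underside, 22 mm above the disc. Its x axis points towards the largest hole, across the bar's thickness; y runs along the bar. The bar turns with the cap: at cap angle 0 it lies along the shaker's y axis
- big_hole (a point): centre of the largest hole (24 mm) in the orange cap, at the disc's upper face, 19 mm from the cap's axis
- outlet (a point): the outlet at the top of the shaker's body (under the cap), 19 mm in front (+x) of its axis, 96 mm up, 22 x 20 mm. A 20 mm wide chute inside leads to it; the chute's front wall leans outward 15 degrees, so the balls roll out once the front is tipped down by about 80 degrees; 90 to 100 is sure
- nest: fixed square aluminium socket, 92 x 92 mm outside; its walls lean outwards, inside 72 x 72 mm at the floor (3 mm of play on each side of the shaker's foot) and 79 x 79 mm at the rim; floor 4 mm, rim 18 mm above the bench; origin at the centre of its underside, sides along its x and y axes. It takes the foot in any of four square orientations and keeps the shaker from turning with the cap
- dish: loose round green dish, 0.35 kg; outside radius 60 mm at the bottom and 74 mm at the rim, 40 mm high, wall 3 mm, floor 4 mm thick; origin at the centre of its underside
- ball_a_center (a point): centre of the first of two loose steel balls, 16 mm across, 17 g; starts inside the shaker
- ball_b_center (a point): centre of the second steel ball, the same as the first
- sealant: bystander: amber bottle with a white cap, 58 mm across, 150 mm tall, origin at the centre of its underside
- hub: bystander: dark wheel hub standing on end, 44 mm across, 105 mm tall, origin at the centre of its underside
- driver: bystander: screwdriver with a blue handle lying on the bench along its own x axis, about 200 mm long, origin under its middle
- spanner: bystander: steel spanner lying on the bench along its own x axis, 160 mm long, origin under its middle
Not all that is in view belongs to the job. Several things have the shape of the dish; the one meant has the colours described above. Several things have the shape of the nest; the one meant has the colours described above.

How it is judged (in metres and radians):
On the way, in this order (a step that is already met when the one before it is completed fails the run):
1. the shaker stands in the socket, let go, with the largest hole of its cap over the outlet (horizontal distance between shaker and nest below 0.008 m and z of shaker in the frame of nest below 0.008 m and angle between shaker's own z axis and vertical below 0.06 rad and value of joint cap between -0.2 and 0.2 rad and contact force between the fingers and shaker below 0.3 N), for 0.2 s.
2. both balls lie in the dish (horizontal distance between each of ball_a_center, ball_b_center and dish below 0.066 m and z of each of ball_a_center, ball_b_center in the frame of dish below 0.03 m), for 0.2 s.
At the end, for the whole second after the job is handed in: Both balls are in the dish (within 66 mm of its axis, under 30 mm above its underside); the shaker stands upright (tilt < 0.08 rad), let go and at rest, on the bench or socket floor (underside < 9 mm up), over 90 mm from the dish axis. The final cap angle does not matter (all of step 2 and angle between shaker's own z axis and vertical below 0.08 rad and height (world z) of shaker below 0.009 m and horizontal distance between shaker and dish above 0.09 m and linear speed of shaker below 0.03 m/s); the robot touches nothing.
It fails at once if the bottle, hub, screwdriver or spanner is moved by more than 30 mm (distance of any of sealant, hub, driver, spanner from where it was at the start of the episode above 0.03 m).
It also fails if it takes over 69 s, if anything falls off the work surface, if the arm or the gripper's body presses on something with over 40 N, if the wrist force passes 120 N, or if a joint passes its speed limit or range.

ROBOT

A 6-joint arm with a two-finger parallel gripper is mounted at the origin on the work surface. World frame = base frame: x ahead of the robot, y to its left, z up, the work surface at z = 0. Lengths are in mm, angles in rad, forces in N, time in s.
With the tool pointing down it reaches from about 400 to 925 mm from the base axis. Payload 12.5 kg.
Tool frame: the origin (TCP) lies at the very end of the fingers, on their centre line; the grasp point (between the pads) lies 19 mm behind it; z points along the fingers, y is the line along which they close (so a half turn about z gives the same grasp; the last joint's range is limited). The gripper opens to 95 mm and grips with 3 to 60 N. Pads are 20 mm wide; open, the fingers measure 119 mm over their backs; the gripper's body (75 mm by 180 mm) begins 59 mm behind the grasp point.
Start: joints at [1.155, 0.491, 1.559, -0, 1.092, -0.106], TCP at [190.527, 595.273, 179.961] pointing down, gripper open.
Joint ranges: [-3.1, 3.1], [-0.84, 2.19], [0.05, 2.79], [-1.13, 4.28], [0.06, 2.93], [-2.69, 2.69]. Speed limits (rad/s): [2.22, 2.22, 2.79, 3.14, 3.14, 3.14].

INTERFACE

Orientations are given as [roll, pitch, yaw] about the fixed x, y, z axes, in that order (R = Rz(yaw) Ry(pitch) Rx(roll)).
In Python, from cell import state, imaging, env, spot_in, mark_of gives the robot as it stands. The module is installed in compiled form; this text tells all that it offers.
- The arm moves only by the tool step_arm, never from a script. Its argument "increments" is a list of rows, each an object with "slide": the shift along the tool's x, y, z in m, a list of three; "roll": the turn about the tool's z in rad. A call has 1 to 5 rows; each row is the pose to reach, as a shift and turn from the pose commanded when the call began, along the tool's axes at that moment; what a row does not reach only later rows make up. A row lasts 1/8 s, in which the tool goes at most 62.5 mm and 10.7 degrees, less where a joint would pass 70% of its speed; a pose out of reach is approached as far as the arm can. A call with a gripper value outside its range is refused whole. "fingers" is the opening, from 0 (shut) to 1 (fully open), set as the call begins (left out, the last holds). The fingers move at their own pace and stop on an object; the grip force is fixed at half the most. Time passes only in rows, so rows that repeat a pose let the fingers close. It gives the time, the measured TCP pose, the force, the opening and the grip force at its end, in the units of the state.
- state(): the state, without advancing time (a new reading comes with each control period).
- imaging.read_camera(name): name is "scene" or "top" or "wrist"; returns a dict with "color" (384x512x3 uint8, red, green, blue), "z_map" (384x512 float32, mm along the optical axis (not along the pixel's ray), 0 where there is no reading), "intrinsics" (3x3 intrinsics, pixels), "distortion" ([k1, k2, p1, p2, k3] as OpenCV has them; the pictures are not rectified), "camera_from_world" (4x4, takes a point from world to camera coordinates). Camera axes: x right, y up, looking along -z (the intrinsics and any distortion apply to the point x, -y, -z); pixel columns grow to the right and rows downward; lengths in mm; the calibration is good to about 2 mm. A picture is of the moment at which its call begins.
- env.job_done(): hands the job in; it is judged then, once.
Trained networks look in the newest picture that a camera, given by its name, has taken for a name from the list of things; names that differ only in an ending like _2 or _b are one class to them, and where a whole thing is asked for, a point or a joint stands for the part that bears it (a point fixed in the world has none). Each returns a list of dicts, best first, with "confidence" (0 to 1); they miss things now and then, are a little off and sometimes report something else, mostly with a low value. They report only what shows in the picture. A call takes as long as a camera call. They do not tell look-alikes from the thing itself.
- spot_in(camera, target): "bbox" ([left, top, right, bottom] in pixels, round what is visible of it).
- mark_of(camera, target): "uv" ([column, row] in pixels: a listed point, or the origin of a listed thing).
The state is a dict: "t": time; "joints": joint angles; "qvel": joint speeds; "tau": joint torques, N m; "eef_pos": TCP position; "tcp_rot": TCP orientation; "ft_force": force on the tool from outside, world axes, zero at the start; "moment": the same for the moment, N m; "opening": opening from 0.0 (shut) to 1.0 (fully open); "grip_force": force on a finger pad.
Only numpy, scipy, OpenCV 4.12 (cv2) and the standard library are available. Lean on these libraries where they do the work, as an engineer would, in place of code of your own. Each camera call takes 0.05 s, during which the arm holds its last target. There are 200 camera calls.

## Working session

There is one attempt and no reset: what is moved stays moved. The work goes in short steps, Python scripts to look and compute and a tool call to move; the robot and the scene stay as the last step left them, time stands still between calls to the robot, and variables do not carry over. Pictures are saved under pics/ and viewed, at most 10 in all, crops included, and the job is handed in when it is done.

Besides the shell and the picture viewer there is one more tool, called after "Call:" as a command line: name --argument value ..., lists and objects as JSON in quotes. step_arm: Moves the arm, as the interface text tells. Its arguments: {"type":"object","properties":{"increments":{"type":"array"},"fingers":{"type":"number"}},"required":["increments"]}

```bash
mkdir -p pics; cat > h.py <<'E'
import numpy as np, cv2
from cell import state, imaging, env, spot_in, mark_of
def cam(n):
    return imaging.read_camera(n)
def world(c,u,v,z=None):
    """pixel -> world; at depth from z_map, or on plane world z"""
    K=np.array(c["intrinsics"],float);d=np.array(c["distortion"],float);T=np.array(c["camera_from_world"])
    p=cv2.undistortPoints(np.array([[[u,v]]],float),K,d)[0,0]
    ray=np.array([p[0],-p[1],-1.]);R=T[:3,:3];o=-R.T@T[:3,3];w=R.T@ray
    s=(z-o[2])/w[2] if z is not None else float(c["z_map"][int(round(v)),int(round(u))])
    return o+s*w
def cloud(c):
    K=np.array(c["intrinsics"],float);d=np.array(c["distortion"],float);T=np.array(c["camera_from_world"])
    h,w=c["z_map"].shape;g=np.stack(np.meshgrid(np.arange(w),np.arange(h)),-1).reshape(-1,1,2).astype(float)
    p=cv2.undistortPoints(g,K,d)[:,0];r=np.c_[p[:,0],-p[:,1],-np.ones(len(p))]*c["z_map"].reshape(-1,1)
    return ((r-T[:3,3])@T[:3,:3]).reshape(h,w,3)
def save(c,name,box=None,s=1):
    im=c["color"]
    if box: im=im[box[1]:box[3],box[0]:box[2]]
    cv2.imwrite("pics/"+name,cv2.cvtColor(cv2.resize(im,None,fx=s,fy=s,interpolation=cv2.INTER_CUBIC),cv2.COLOR_RGB2BGR))
E
python3 - <<'E'
from h import *
im=[]
for n in("top","scene"):
    c=cam(n);im.append(c["color"])
    for t in("shaker","cap_grip","big_hole","nest","dish","sealant","hub","driver","spanner"):
        for m in mark_of(n,t)[:3]:
            if m["confidence"]>.2:
                u,v=m["uv"];print(n,t,round(m["confidence"],2),np.round([u,v]),np.round(world(c,u,v,0 if t not in("cap_grip","big_hole") else (122 if t=="cap_grip" else 100))))
    save(c,n+"0.png",None,1.5)
print(state())
E
```

```text
top shaker 0.79 [322. 198.] [ 552. -213.    0.]
top cap_grip 0.57 [326. 188.] [ 561. -210.  122.]
top big_hole 0.71 [327. 190.] [ 560. -215.  100.]
top big_hole 0.46 [330. 142.] [ 722. -234.  100.]
top nest 0.81 [195. 208.] [520. 220.   0.]
top nest 0.56 [144. 201.] [546. 399.   0.]
top dish 0.92 [266. 217.] [489. -22.   0.]
top dish 0.92 [312. 267.] [ 320. -172.    0.]
top dish 0.62 [375. 227.] [ 452. -392.    0.]
top sealant 0.82 [333. 145.] [ 743. -259.    0.]
top hub 0.53 [186. 146.] [742. 260.   0.]
top hub 0.49 [319. 204.] [ 534. -203.    0.]
top driver 0.77 [252. 143.] [752.  26.   0.]
top spanner 0.71 [187. 266.] [325. 243.   0.]
scene shaker 0.82 [198. 218.] [ 561. -199.    0.]
scene cap_grip 0.51 [191. 185.] [ 544. -213.  122.]
scene big_hole 0.52 [187. 193.] [ 558. -224.  100.]
scene nest 0.86 [329. 221.] [512. 222.   0.]
scene nest 0.63 [387. 231.] [531. 405.   0.]
scene dish 0.7 [224. 170.] [ 294. -170.    0.]
scene dish 0.67 [151. 188.] [ 436. -403.    0.]
scene dish 0.55 [256. 207.] [479. -20.   0.]
scene sealant 0.83 [165. 262.] [ 760. -245.    0.]
scene sealant 0.35 
[... 175 characters left out ...]
anner 0.68 [335. 184.] [317. 236.   0.]
{'t': 1.0, 'joints': array([ 1.15543119e+00,  4.90892028e-01,  1.55890428e+00,  1.02678833e-05,
        1.09166761e+00, -1.05627869e-01]), 'qvel': array([-0.00052225,  0.00139786,  0.00025497, -0.00063767, -0.00102683,
        0.00148147]), 'tau': array([ 4.32097095e-04, -6.12473774e+01, -2.58440119e+01,  6.93263439e-02,
        4.42961685e-02,  2.38058652e-05]), 'eef_pos': array([190.50916057, 595.28739351, 179.96442317]), 'tcp_rot': array([3.14146367e+00, 4.51178805e-06, 2.83185065e+00]), 'ft_force': array([0.5505923 , 0.05870463, 1.05727012]), 'moment': array([-0.03757265,  0.02391363, -0.02118174]), 'grip_force': 0.0, 'opening': 0.9992769990567382}
```

View pics/top0.png

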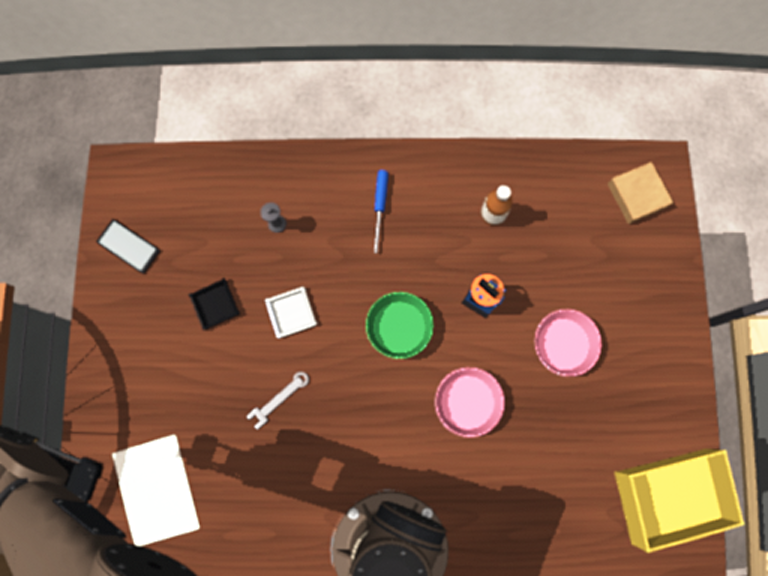

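View pics/scene0.png

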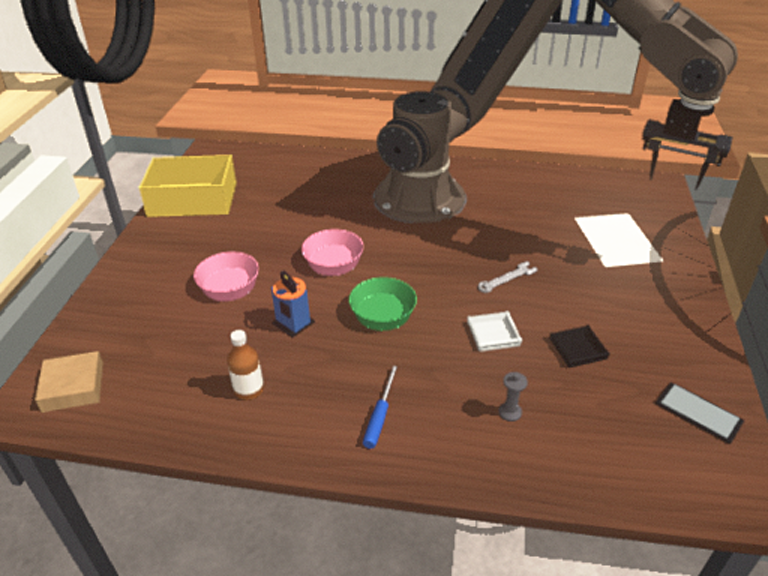

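Candidates in the top view (full-resolution pixels):
- **Dishes:** green at (266,217), pink at (312,267) and pink at (378,228). Green fits the description.
- **Sockets:** light one at (195,208) and black one at (144,203). The light one fits aluminium.

The shaker is at (325,195). The scene view agrees with this layout. I'll check it in one crop and move above the light socket.

```bash
python3 - <<'E'
from h import *
c=cam("top");save(c,"crop1.png",(120,170,350,250),3.4)
E
```

```text
(no output)
```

View pics/crop1.png

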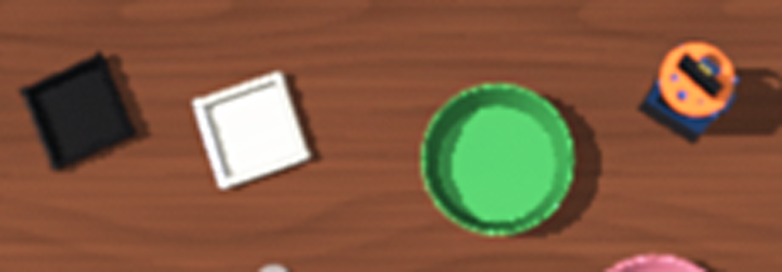

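Call:
step_arm --increments '[{"slide":[-0.05,-0.03,-0.014]},{"slide":[-0.1,-0.06,-0.028]},{"slide":[-0.15,-0.09,-0.042]},{"slide":[-0.2,-0.12,-0.056]},{"slide":[-0.25,-0.15,-0.07]}]'

```text
invalid input at $.increments[0]: expected keys slide, roll
```

Call:
step_arm --increments '[{"slide":[-0.05,-0.03,-0.014]},{"slide":[-0.1,-0.06,-0.028]},{"slide":[-0.14,-0.09,-0.042]},{"slide":[-0.174,-0.107,-0.05]},{"slide":[-0.174,-0.107,-0.05]}]'

```text
invalid input at $.increments[0]: expected keys slide, roll
```

```bash
python3 - <<'E'
from h import *
c=cam("wrist");s=state();print(s["eef_pos"],s["tcp_rot"],s["t"])
for t in("nest","dish"):
    for m in mark_of("wrist",t)[:3]:
        u,v=m["uv"];print(t,m["confidence"],m["uv"],world(c,u,v,4))
save(c,"wr1.png")
E
```

```text
[190.56142431 595.27759547 179.95958948] [3.14149246e+00 9.25041309e-06 2.83176067e+00] 1.1
```

View pics/wr1.png

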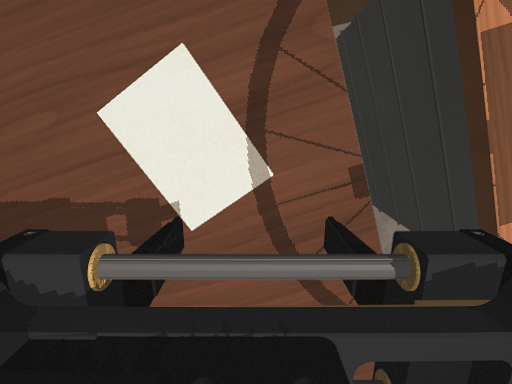

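The crop shows the light socket, the green dish and the shaker with its orange cap, as expected. The wrist picture was taken before any move because both calls lacked "roll" and were refused. It shows the fingers at the bottom, near rows 220–300.

Call:
step_arm --increments '[{"slide":[-0.05,-0.03,-0.014],"roll":0},{"slide":[-0.1,-0.06,-0.028],"roll":0},{"slide":[-0.15,-0.09,-0.042],"roll":0},{"slide":[-0.2,-0.12,-0.056],"roll":0},{"slide":[-0.25,-0.15,-0.07],"roll":0}]'

```text
t: 1.82
eef_pos: [383.9, 374.7, 250.6]
tcp_rot: [3.141, 0.0, 2.832]
ft_force: [0.6, 0.1, 0.3]
opening: 0.998
grip_force: 0.0
```

Call:
step_arm --increments '[{"slide":[-0.05,-0.03,-0.014],"roll":0},{"slide":[-0.1,-0.06,-0.028],"roll":0},{"slide":[-0.14,-0.09,-0.042],"roll":0},{"slide":[-0.174,-0.107,-0.05],"roll":0},{"slide":[-0.174,-0.107,-0.05],"roll":0}]'

```text
t: 2.45
eef_pos: [517.4, 219.6, 300.2]
tcp_rot: [3.141, 0.001, 2.829]
ft_force: [0.2, -0.8, 0.7]
opening: 1.001
grip_force: 0.0
```

```bash
python3 - <<'E'
from h import *
c=cam("wrist");s=state();print(s["eef_pos"],s["tcp_rot"],s["t"],s["joints"])
T=np.array(c["camera_from_world"]);print("cam pos",-T[:3,:3].T@T[:3,3],"view",-T[2,:3])
P=cloud(c);I=c["color"].astype(int)
white=(I.min(2)>140)&(c["z_map"]>0)&(P[...,2]>-10)&(P[...,2]<40)
n,l,st,_=cv2.connectedComponentsWithStats(white.astype(np.uint8))
for k in range(1,n):
    if st[k,4]>400:
        q=P[l==k];r=cv2.minAreaRect(q[:,:2].astype(np.float32));print(st[k],r,q[:,2].min(),np.percentile(q[:,2],[5,50,95]))
for t in("nest","dish"):
    for m in mark_of("wrist",t)[:3]:
        u,v=m["uv"];print(t,m["confidence"],m["uv"],world(c,u,v,0))
E
```

```text
[516.3173085  220.60012202 299.79647037] [ 3.14148133e+00 -1.96353583e-04  2.82989477e+00] 2.5 [ 2.86027595e-01  2.99195433e-01  1.54134918e+00  2.10113848e-04
  1.30114771e+00 -9.73126819e-01]
cam pos [450.17327601 241.88529621 506.14253806] view [ 0.23975983 -0.07724387 -0.96775442]
[ 206    0   61   96 1239] ((323.0231018066406, 246.12185668945312), (39.00157928466797, 161.51939392089844), 41.41298294067383) -1.000305829773461 [ 4.98200076  8.407093   10.32286444]
[   0   87   39   80 2366] ((327.6700439453125, -153.19036865234375), (95.056884765625, 134.9394989013672), 59.12971878051758) 1.0895171227813154 [ 3.77537373  5.40020855 25.08928357]
[ 220  128   71   72 2563] ((520.2024536132812, 222.40286254882812), (97.83158874511719, 96.75526428222656), 19.029144287109375) -0.9312474772230687 [ 3.02516048  5.77171753 18.90575799]
[ 444  157   68   48 2105] ((679.7525024414062, 620.66796875), (132.90415954589844, 62.45209884643555), 57.396305084228516) 7.004727725064073 [ 8.39545147  9.96681979 11.42429787]
nest 0.92 [350.1, 145.3] [540.45429214 400.22663959   0.        ]
nest 0.68 [257.2, 162.1] [517.29981858 227.43590135   0.        ]
dish 0.81 [125.1, 184.7] [480.40968616 -26.74593386   0.        ]
dish 0.63 [15.7, 121.4] [ 310.08194212 -168.63310894    0.        ]
```

Call:
step_arm --increments '[{"slide":[-0.02,-0.05,0],"roll":0},{"slide":[-0.04,-0.1,0],"roll":0},{"slide":[-0.06,-0.15,0],"roll":0},{"slide":[-0.08,-0.2,0],"roll":0},{"slide":[-0.1,-0.25,0],"roll":0}]'

```text
t: 3.22
eef_pos: [534.6, -47.7, 299.9]
tcp_rot: [3.141, -0.0, 2.834]
ft_force: [0.6, -0.5, 0.8]
opening: 0.997
grip_force: 0.0
```

Call:
step_arm --increments '[{"slide":[-0.02,-0.05,0],"roll":0},{"slide":[-0.045,-0.1,0],"roll":0},{"slide":[-0.067,-0.148,0],"roll":0},{"slide":[-0.067,-0.148,0],"roll":0}]'

```text
t: 3.72
eef_pos: [553.7, -210.4, 299.0]
tcp_rot: [3.142, -0.001, 2.83]
ft_force: [-1.0, 0.5, -1.0]
opening: 1.002
grip_force: 0.0
```

```bash
python3 - <<'E'
from h import *
c=cam("wrist");s=state();print(s["eef_pos"],s["tcp_rot"],s["t"])
P=cloud(c);I=c["color"].astype(int)
hsv=cv2.cvtColor(c["color"],cv2.COLOR_RGB2HSV)
ok=(c["z_map"]>0)&(np.hypot(P[...,0]-555,P[...,1]+210)<80)
disc=ok&(P[...,2]>92)&(P[...,2]<108)
q=P[disc];r=cv2.minEnclosingCircle(q[:,:2].astype(np.float32));print("disc",len(q),r,np.median(q[:,2]))
bar=ok&(P[...,2]>122)&(P[...,2]<140);q=P[bar];print("bar",len(q),cv2.minAreaRect(q[:,:2].astype(np.float32)),np.median(q[:,2]))
foot=ok&(P[...,2]>2)&(P[...,2]<10);q=P[foot];print("foot",len(q),cv2.minAreaRect(q[:,:2].astype(np.float32)))
for t,z in(("shaker",0),("cap_grip",122),("big_hole",100),("outlet",96)):
    for m in mark_of("wrist",t)[:2]:
        u,v=m["uv"];print(t,round(m["confidence"],2),np.round(m["uv"]),np.round(world(c,u,v,z),1))
b=spot_in("wrist","shaker")[0]["bbox"];print(b)
b=[int(x) for x in b];save(c,"sh1.png",(max(0,b[0]-25),max(0,b[1]-25),b[2]+25,b[3]+25),4)
E
```

```text
[ 553.59482345 -208.70942918  299.20886999] [ 3.14108957e+00 -1.20887575e-03  2.83094176e+00] 3.775
disc 1216 ((546.7535400390625, -209.51100158691406), 37.753536224365234) 101.39513667326622
bar 313 ((547.5469360351562, -208.58349609375), (47.64458084106445, 12.421565055847168), 46.12775421142578) 131.37908563440104
foot 762 ((555.4841918945312, -210.08090209960938), (158.05410766601562, 155.3052215576172), 50.283451080322266)
shaker 0.62 [254. 160.] [ 548.2 -206.4    0. ]
cap_grip 0.61 [253. 170.] [ 546.2 -208.2  122. ]
big_hole 0.78 [248. 181.] [ 563.  -221.1  100. ]
[226.8, 138.2, 274.8, 191.7]
```

View pics/sh1.png

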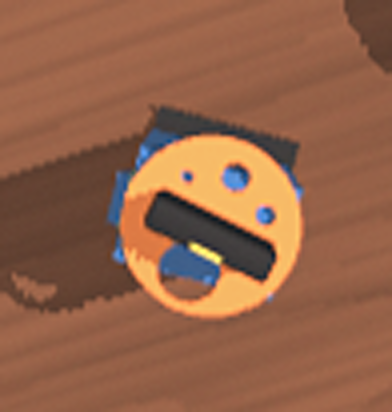

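The crop shows the orange cap with its black bar from (150,205) to (270,265). The largest hole is at (190,270) and the foot edge runs (155,110)–(300,145).

World values from this and the depth map:

| Item | Value |
|---|---|
| Cap axis | (547.2, -209), bar top at z ≈ 131 |
| Bar angle | 46° |
| Shaker yaw | ≈ -121° |
| Cap angle | ≈ 1.35 |

The cap angle is inside the stated start range. The black pad on the side facing the scene camera also fits this yaw.

Next I grip the bar across its thickness.

Call:
step_arm --increments '[{"slide":[0.006,-0.002,0],"roll":0.18},{"slide":[0.006,-0.002,0],"roll":0.36},{"slide":[0.006,-0.002,0],"roll":0.54},{"slide":[0.006,-0.002,0],"roll":0.72},{"slide":[0.006,-0.002,0],"roll":0.9}]'

```text
t: 4.65
eef_pos: [547.5, -207.7, 300.2]
tcp_rot: [3.141, 0.0, 1.927]
ft_force: [0.4, -0.2, -0.6]
opening: 1.001
grip_force: 0.0
```

Call:
step_arm --increments '[{"slide":[0,0,0.02],"roll":0.18},{"slide":[0,0,0.04],"roll":0.36},{"slide":[0,0,0.06],"roll":0.54},{"slide":[0,0,0.08],"roll":0.72},{"slide":[0,0,0.1],"roll":0.9}]'

```text
t: 5.28
eef_pos: [547.5, -207.8, 199.6]
tcp_rot: [3.141, -0.0, 1.027]
ft_force: [-1.1, -0.5, 0.6]
opening: 1.001
grip_force: 0.0
```

Call:
step_arm --increments '[{"slide":[0,0,0.01],"roll":0.12},{"slide":[0,0,0.02],"roll":0.226},{"slide":[0,0,0.02],"roll":0.226}]'

```text
t: 5.65
eef_pos: [547.3, -207.8, 179.6]
tcp_rot: [-3.141, 0.0, 0.808]
ft_force: [-0.1, -0.5, 0.2]
opening: 0.998
grip_force: 0.0
```

```bash
python3 - <<'E'
from h import *
c=cam("wrist");s=state();print(s["eef_pos"],s["tcp_rot"],s["t"])
P=cloud(c)
ok=(c["z_map"]>0)&(np.hypot(P[...,0]-547,P[...,1]+209)<45)
bar=ok&(P[...,2]>125)&(P[...,2]<140);q=P[bar];print("bar",len(q),cv2.minAreaRect(q[:,:2].astype(np.float32)),np.median(q[:,2]))
E
```

```text
[ 547.4875861  -208.10279598  180.13734334] [-3.14150662e+00 -9.08859714e-05  8.09089954e-01] 5.7
bar 572 ((548.93212890625, -208.02304077148438), (47.323509216308594, 11.002355575561523), 46.078773498535156) 131.5494612302569
```

Call:
step_arm --increments '[{"slide":[0.001,0,0.03],"roll":0},{"slide":[0.001,0,0.06],"roll":0},{"slide":[0.001,0,0.076],"roll":0},{"slide":[0.001,0,0.076],"roll":0}]'

```text
t: 6.2
eef_pos: [548.0, -207.8, 103.6]
tcp_rot: [-3.141, 0.0, 0.807]
ft_force: [0.0, -0.1, -0.7]
opening: 0.999
grip_force: 0.0
```

Call:
step_arm --increments '[{"slide":[0,0,0],"roll":0},{"slide":[0,0,0],"roll":0},{"slide":[0,0,0],"roll":0},{"slide":[0,0,0],"roll":0},{"slide":[0,0,0],"roll":0}]' --fingers 0

```text
t: 6.82
eef_pos: [548.1, -208.1, 104.0]
tcp_rot: [3.142, -0.0, 0.806]
ft_force: [-0.5, -0.2, 0.6]
opening: 0.529
grip_force: 0.0
```

Call:
step_arm --increments '[{"slide":[0,0,-0.01],"roll":0},{"slide":[0,0,-0.04],"roll":0},{"slide":[0,0,-0.08],"roll":0},{"slide":[0,0,-0.08],"roll":0}]'

```text
t: 7.32
eef_pos: [549.3, -208.6, 187.3]
tcp_rot: [3.136, -0.002, 0.806]
ft_force: [-0.8, -0.2, 0.5]
opening: 0.111
grip_force: 0.0
```

```bash
python3 - <<'E'
from h import *
c=cam("wrist");s=state();print(s["eef_pos"],s["opening"],s["grip_force"],s["ft_force"])
P=cloud(c)
ok=(c["z_map"]>0)&(np.hypot(P[...,0]-549,P[...,1]+208.5)<60)
for a in(125,200):
    bar=ok&(P[...,2]>a)&(P[...,2]<a+20);print(a,bar.sum(),cv2.minAreaRect(P[bar][:,:2].astype(np.float32)) if bar.sum() else 0)
save(c,"lift.png")
E
```

```text
[ 548.49153526 -208.2429284   185.39392478] 0.0698681205503978 0.0 [ 0.0868346  -0.14717169 -0.49570903]
125 530 ((549.0059204101562, -207.6712646484375), (46.72821807861328, 11.612899780273438), 44.42331314086914)
200 0 0
```

View pics/lift.png

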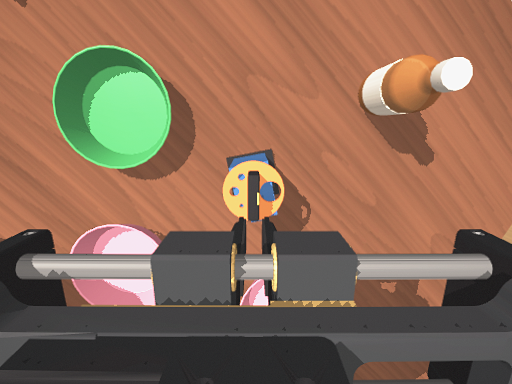

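The picture shows the shaker still standing at (252,190) with the fingers above it. They closed too slowly and missed the bar, and nothing was disturbed. I'll reopen a little and try again with more closing time.

Call:
step_arm --increments '[{"slide":[0,0,0],"roll":0.01},{"slide":[0,0,0],"roll":0.01},{"slide":[0.001,0,0.01],"roll":0.015},{"slide":[0.001,0,0.02],"roll":0.015},{"slide":[0.001,0,0.03],"roll":0.015}]' --fingers 0.35

```text
t: 8.0
eef_pos: [548.6, -207.2, 152.7]
tcp_rot: [-3.141, 0.0, 0.791]
ft_force: [-0.4, -0.1, 0.5]
opening: 0.348
grip_force: 0.0
```

Call:
step_arm --increments '[{"slide":[0,0,0.02],"roll":0},{"slide":[0,0,0.04],"roll":0},{"slide":[0,0,0.05],"roll":0},{"slide":[0,0,0.05],"roll":0}]'

```text
t: 8.5
eef_pos: [548.5, -207.2, 103.3]
tcp_rot: [-3.14, 0.0, 0.791]
ft_force: [0.0, -0.0, 1.1]
opening: 0.353
grip_force: 0.0
```

Call:
step_arm --increments '[{"slide":[0,0,0],"roll":0},{"slide":[0,0,0],"roll":0},{"slide":[0,0,0],"roll":0},{"slide":[0,0,0],"roll":0},{"slide":[0,0,0],"roll":0}]' --fingers 0

```text
t: 9.12
eef_pos: [548.8, -207.4, 104.0]
tcp_rot: [3.141, -0.0, 0.791]
ft_force: [-0.2, 0.1, 0.1]
opening: 0.006
grip_force: 0.0
```

Call:
step_arm --increments '[{"slide":[0,0,0],"roll":0},{"slide":[0,0,0],"roll":0}]'

```text
t: 9.38
eef_pos: [548.8, -207.3, 103.9]
tcp_rot: [-3.142, -0.0, 0.791]
ft_force: [0.2, -0.3, 0.2]
opening: 0.002
grip_force: 0.0
```

```bash
python3 - <<'E'
from h import *
c=cam("wrist");s=state()
P=cloud(c)
ok=(c["z_map"]>0)&(np.hypot(P[...,0]-549,P[...,1]+208.5)<90)
for a in(92,112,125,145):
    bar=ok&(P[...,2]>a)&(P[...,2]<a+18);print(a,bar.sum(),cv2.minAreaRect(P[bar][:,:2].astype(np.float32)) if bar.sum() else 0)
T=np.array(c["camera_from_world"]);o=-T[:3,:3].T@T[:3,3];print("cam",o-s["eef_pos"],T[:3,:3])
for z in(104,123): 
    p=T[:3,:3]@np.array([548.8,-207.3,z])+T[:3,3];print(cv2.projectPoints(np.array([[p[0],-p[1],-p[2]]]),np.zeros(3),np.zeros(3),c["intrinsics"],c["distortion"])[0].ravel())
save(c,"miss.png",(150,100,350,300),3)
E
```

```text
92 3026 ((555.82861328125, -200.607177734375), (46.726661682128906, 67.50634002685547), 45.24433517456055)
112 112 ((564.1156005859375, -196.79574584960938), (17.863731384277344, 8.907245635986328), 86.46897888183594)
125 409 ((559.203857421875, -197.3884735107422), (18.16851043701172, 11.200422286987305), 45.31233215332031)
145 228 ((556.43310546875, -198.6808319091797), (2.681373119354248, 15.696093559265137), 43.09967803955078)
cam [ 49.39277837  50.68498687 206.04594147] [[ 7.10708611e-01 -7.03486506e-01 -7.70974898e-05]
 [ 6.80932953e-01  6.87951039e-01 -2.51104922e-01]
 [ 1.76701964e-01  1.78409932e-01  9.67959871e-01]]
[254.32434919 215.76722999]
[254.38912388 224.2015553 ]
```

View pics/miss.png

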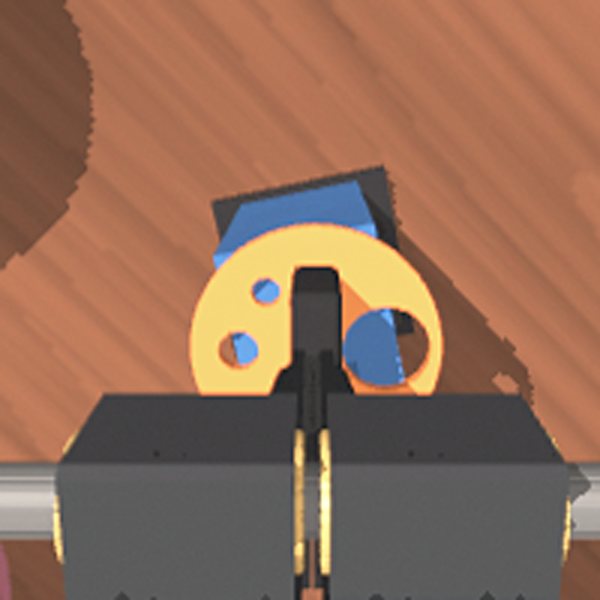

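Call:
step_arm --increments '[{"slide":[0,0,-0.01],"roll":0},{"slide":[0,0,-0.02],"roll":0},{"slide":[0,0,-0.03],"roll":0},{"slide":[0,0,-0.03],"roll":0}]'

```text
t: 9.93
eef_pos: [549.2, -207.5, 135.0]
tcp_rot: [3.14, -0.001, 0.791]
ft_force: [0.1, -0.9, -0.6]
opening: 0.004
grip_force: 0.0
```

```bash
python3 - <<'E'
from h import *
c=cam("wrist");s=state();print(s["opening"],s["grip_force"],s["ft_force"],s["eef_pos"])
P=cloud(c)
ok=(c["z_map"]>0)&(np.hypot(P[...,0]-549,P[...,1]+208.5)<60)
for a in(92,112,122,134,146,158):
    bar=ok&(P[...,2]>a)&(P[...,2]<a+12);print(a,bar.sum(),cv2.minAreaRect(P[bar][:,:2].astype(np.float32)) if bar.sum() else 0)
for n in("scene",):
    c=cam(n);P=cloud(c);ok=(c["z_map"]>0)&(np.hypot(P[...,0]-549,P[...,1]+208.5)<40)
    print(np.histogram(P[...,2][ok],bins=range(0,300,10)))
save(c,"sc2.png",(140,110,250,230),5)
E
```

```text
0.005189572796422111 0.0 [-0.10462441 -0.27609656 -0.41803392] [ 548.91362537 -207.39241293  134.41054569]
92 2828 ((551.6292724609375, -205.34991455078125), (60.04182434082031, 67.04127502441406), 43.37461471557617)
112 44 ((564.6715087890625, -191.5015106201172), (1.8961957693099976, 11.837437629699707), 46.98046875)
122 479 ((555.6062622070312, -200.6374053955078), (27.70121955871582, 11.589987754821777), 45.07597351074219)
134 0 0
146 0 0
158 0 0
(array([111,  55,  49,  53,  41,  61,  49,  60,  37, 149,  61,  26,  45,
        14,   0,   0,   3,   9,  23,  22,  27,  27,  28,   4,  10,  39,
        75,  72, 104]), array([  0,  10,  20,  30,  40,  50,  60,  70,  80,  90, 100, 110, 120,
       130, 140, 150, 160, 170, 180, 190, 200, 210, 220, 230, 240, 250,
       260, 270, 280, 290]))
```

View pics/sc2.png

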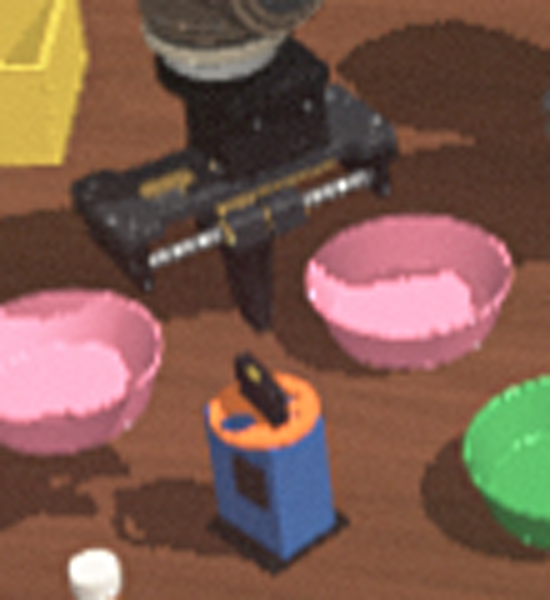

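The crop shows the shaker standing untouched, with its bar at (262,385). The closed fingertips are at (262,325), clearly higher than the reported TCP. I'll measure the real fingertip position.

```bash
python3 - <<'E'
from h import *
s=state();print(s["eef_pos"],s["joints"])
for n in("scene","top","wrist"):
    c=cam(n);P=cloud(c);z=P[...,2]
    ok=(c["z_map"]>0)&(np.hypot(P[...,0]-549,P[...,1]+208.5)<70)&(z>140)&(z<230)
    q=P[ok];print(n,len(q))
    if len(q):
        o=q[np.argsort(q[:,2])];print(np.round(o[:14]))
    near=(c["z_map"]>0)&(abs(z)<25)&(np.hypot(P[...,0]-549,P[...,1]+208.5)<220);print("bench z",np.median(z[near]))
    d=(np.hypot(P[...,0]-549,P[...,1]+208.5)<60)&(z>94)&(z<108);q=P[d];print("disc",cv2.minEnclosingCircle(q[:,:2].astype(np.float32)),np.median(q[:,2]))
E
```

```text
[ 548.70760634 -207.32997927  133.9847694 ] [-4.73903628e-01  4.86327510e-01  1.70779970e+00  1.16750747e-04
  9.47312557e-01  3.06080475e-01]
scene 138
[[ 555. -199.  167.]
 [ 558. -201.  169.]
 [ 560. -204.  170.]
 [ 554. -199.  170.]
 [ 548. -216.  171.]
 [ 556. -202.  171.]
 [ 553. -212.  172.]
 [ 558. -207.  172.]
 [ 559. -204.  173.]
 [ 556. -198.  175.]
 [ 556. -201.  175.]
 [ 551. -215.  177.]
 [ 560. -206.  177.]
 [ 555. -195.  179.]]
bench z 0.7929047442200134
disc ((553.8360595703125, -210.69293212890625), 38.09525680541992) 98.82458324189628
top 0
bench z 0.7593610371727597
disc ((0.0, 0.0), 0.0) nan
wrist 566
[[ 556. -200.  169.]
 [ 559. -200.  169.]
 [ 554. -198.  169.]
 [ 557. -200.  170.]
 [ 555. -196.  170.]
 [ 556. -199.  170.]
 [ 554. -196.  170.]
 [ 554. -195.  170.]
 [ 556. -199.  170.]
 [ 555. -198.  170.]
 [ 560. -201.  170.]
 [ 555. -196.  170.]
 [ 554. -196.  171.]
 [ 560. -200.  171.]]
bench z 1.3428079049279653
disc ((548.1493530273438, -208.4022979736328), 37.29827117919922) 101.45281026275703
  return _methods._mean(a, axis=axis, dtype=dtype,
  ret = ret.dtype.type(ret / rcount)
```

Two cameras agree that the fingertips are about 34 mm higher than the reported TCP, while the horizontal position is right. From here I use tip z = reported z + 34. I'll open a little, descend to reported 72 and grip.

Call:
step_arm --increments '[{"slide":[0,0,0],"roll":0},{"slide":[0,0,0],"roll":0},{"slide":[0,0,0],"roll":0},{"slide":[0,0,0],"roll":0}]' --fingers 0.35

```text
t: 10.68
eef_pos: [548.8, -207.3, 133.9]
tcp_rot: [-3.142, -0.0, 0.791]
ft_force: [-0.4, -0.4, 0.1]
opening: 0.334
grip_force: 0.0
```

Call:
step_arm --increments '[{"slide":[0,0,0.02],"roll":0},{"slide":[0,0,0.04],"roll":0},{"slide":[0,0,0.054],"roll":0},{"slide":[0,0,0.06],"roll":0},{"slide":[0,0,0.062],"roll":0}]'

```text
t: 11.3
eef_pos: [548.9, -207.4, 71.9]
tcp_rot: [3.142, -0.0, 0.791]
ft_force: [0.2, 1.1, 0.3]
opening: 0.351
grip_force: 0.0
```

Call:
step_arm --increments '[{"slide":[0,0,0],"roll":0},{"slide":[0,0,0],"roll":0},{"slide":[0,0,0],"roll":0},{"slide":[0,0,0],"roll":0},{"slide":[0,0,0],"roll":0}]' --fingers 0

```text
t: 11.92
eef_pos: [549.1, -207.4, 72.2]
tcp_rot: [3.141, -0.0, 0.791]
ft_force: [0.2, -0.6, 2.7]
opening: 0.127
grip_force: 30.0
```

Call:
step_arm --increments '[{"slide":[0,0,-0.005],"roll":0},{"slide":[0,0,-0.02],"roll":0},{"slide":[0,0,-0.045],"roll":0},{"slide":[0,0,-0.07],"roll":0},{"slide":[0,0,-0.08],"roll":0}]'

```text
t: 12.55
eef_pos: [549.1, -207.5, 153.8]
tcp_rot: [3.14, -0.001, 0.791]
ft_force: [1.1, 0.5, -4.9]
opening: 0.126
grip_force: 30.0
```

Call:
step_arm --increments '[{"slide":[0.015,-0.015,0],"roll":0},{"slide":[0.045,-0.05,0],"roll":0},{"slide":[0.075,-0.085,0],"roll":0},{"slide":[0.105,-0.12,0],"roll":0},{"slide":[0.135,-0.155,0],"roll":0}]'

```text
t: 13.18
eef_pos: [532.3, 0.0, 151.2]
tcp_rot: [-3.14, 0.001, 0.791]
ft_force: [0.7, 0.7, -4.2]
opening: 0.127
grip_force: 30.0
```

Call:
step_arm --increments '[{"slide":[0.03,-0.035,0],"roll":0},{"slide":[0.06,-0.07,0],"roll":0},{"slide":[0.1,-0.11,0],"roll":0},{"slide":[0.13,-0.145,0],"roll":0},{"slide":[0.15,-0.168,0],"roll":0}]'

```text
t: 13.8
eef_pos: [517.8, 225.0, 151.0]
tcp_rot: [-3.14, 0.001, 0.793]
ft_force: [0.8, 0.6, -4.3]
opening: 0.126
grip_force: 30.0
```

Call:
step_arm --increments '[{"slide":[0,0,0],"roll":-0.18},{"slide":[0,0,0],"roll":-0.36},{"slide":[0,0,0],"roll":-0.54},{"slide":[0,0,0],"roll":-0.72},{"slide":[0,0,0],"roll":-0.89}]'

```text
t: 14.42
eef_pos: [518.2, 223.0, 151.0]
tcp_rot: [-3.14, 0.0, 1.687]
ft_force: [-0.7, 0.4, -4.1]
opening: 0.127
grip_force: 30.0
```

```bash
python3 - <<'E'
from h import *
c=cam("wrist");s=state();print(s["eef_pos"],s["tcp_rot"],s["opening"],s["grip_force"],s["ft_force"])
P=cloud(c);I=c["color"].astype(int)
ok=(c["z_map"]>0)&(np.hypot(P[...,0]-519,P[...,1]-222)<70)
foot=ok&(I.max(2)<90)&(P[...,2]>60)&(P[...,2]<98)
q=P[foot];print(len(q),np.percentile(q[:,2],[5,50,95]))
r=cv2.minAreaRect(q[:,:2].astype(np.float32));print(r,np.round(cv2.boxPoints(r)))
wh=ok&(I.min(2)>140)&(P[...,2]<30);q=P[wh];print("nest",len(q),cv2.minAreaRect(q[:,:2].astype(np.float32)))
c=cam("scene");P=cloud(c);I=c["color"].astype(int)
ok=(c["z_map"]>0)&(np.hypot(P[...,0]-519,P[...,1]-222)<80)
wh=ok&(I.min(2)>140)&(P[...,2]>14)&(P[...,2]<30);q=P[wh];print("nest rim scene",len(q),cv2.minAreaRect(q[:,:2].astype(np.float32)))
blue=ok&(I[...,2]>I[...,0]+30)&(P[...,2]>80);q=P[blue];print("blue",len(q),q[:,2].min(),cv2.minAreaRect(q[:,:2].astype(np.float32)))
save(c,"sc3.png",(280,120,380,250),4.5)
E
```

```text
[518.28679106 222.96678339 151.04578652] [-3.13959665e+00  1.56984945e-04  1.69507364e+00] 0.12636795099304027 29.996536374092102 [-0.56808936 -0.26514602 -3.56727089]
386 [84.87104957 86.05247654 87.10008224]
((518.1029052734375, 222.81649780273438), (64.70700073242188, 65.04261016845703), 17.756643295288086) [[477. 244.]
 [497. 182.]
 [559. 202.]
 [539. 264.]]
nest 1563 ((512.10009765625, 224.06578063964844), (105.67521667480469, 88.99310302734375), 18.318706512451172)
nest rim scene 136 ((520.55126953125, 222.77590942382812), (93.3490219116211, 92.25872039794922), 19.898799896240234)
blue 383 82.02972982820354 ((538.93505859375, 218.62152099609375), (72.28286743164062, 33.160709381103516), 84.26771545410156)
```

Call:
step_arm --increments '[{"slide":[0,0.002,0.02],"roll":-0.026},{"slide":[0,0.002,0.04],"roll":-0.026},{"slide":[0,0.002,0.055],"roll":-0.026},{"slide":[0,0.002,0.063],"roll":-0.026},{"slide":[0,0.002,0.068],"roll":-0.026}]'

```text
t: 15.15
eef_pos: [521.5, 222.8, 83.7]
tcp_rot: [-3.142, -0.0, 1.706]
ft_force: [0.6, -0.5, -3.5]
opening: 0.124
grip_force: 30.0
```

Call:
step_arm --increments '[{"slide":[0,0,0.002],"roll":0},{"slide":[0,0,0.004],"roll":0},{"slide":[0,0,0.006],"roll":0},{"slide":[0,0,0.007],"roll":0}]'

```text
t: 15.65
eef_pos: [521.5, 222.6, 77.0]
tcp_rot: [3.142, -0.0, 1.707]
ft_force: [-0.1, -0.7, -2.5]
opening: 0.122
grip_force: 30.0
```

Call:
step_arm --increments '[{"slide":[0,0,0.001],"roll":0.16},{"slide":[0,0,0.001],"roll":0.32},{"slide":[0,0,0.001],"roll":0.48},{"slide":[0,0,0.001],"roll":0.64},{"slide":[0,0,0.001],"roll":0.8}]'

```text
t: 16.27
eef_pos: [521.5, 222.6, 76.2]
tcp_rot: [3.142, -0.0, 0.902]
ft_force: [-1.0, -0.4, -1.1]
opening: 0.123
grip_force: 30.0
```

Call:
step_arm --increments '[{"slide":[0,0,0],"roll":0.16},{"slide":[0,0,0],"roll":0.32},{"slide":[0,0,0],"roll":0.48},{"slide":[0,0,0],"roll":0.61},{"slide":[0,0,0],"roll":0.61}]'

```text
t: 16.9
eef_pos: [521.5, 222.5, 76.2]
tcp_rot: [3.141, -0.0, 0.298]
ft_force: [-1.2, -1.2, -0.5]
opening: 0.125
grip_force: 30.0
```

Call:
step_arm --increments '[{"slide":[0,0,0],"roll":0},{"slide":[0,0,0],"roll":0},{"slide":[0,0,0],"roll":0},{"slide":[0,0,0],"roll":0}]' --fingers 0.5

```text
t: 17.4
eef_pos: [521.6, 222.7, 76.0]
tcp_rot: [-3.142, -0.0, 0.297]
ft_force: [0.1, -0.3, -0.1]
opening: 0.472
grip_force: 0.0
```

Call:
step_arm --increments '[{"slide":[0,0,-0.02],"roll":0},{"slide":[0,0,-0.05],"roll":0},{"slide":[0,0,-0.06],"roll":0}]'

```text
t: 17.77
eef_pos: [522.2, 222.9, 137.3]
tcp_rot: [-3.142, -0.002, 0.297]
ft_force: [0.5, -0.0, -0.3]
opening: 0.498
grip_force: 0.0
```

```bash
python3 - <<'E'
from h import *
c=cam("wrist");s=state();print(s["eef_pos"],s["tcp_rot"],s["opening"],s["t"])
P=cloud(c);I=c["color"].astype(int)
ok=(c["z_map"]>0)&(np.hypot(P[...,0]-520,P[...,1]-222)<70)
q=P[ok&(P[...,2]>127)&(P[...,2]<142)];print("bar",len(q),cv2.minAreaRect(q[:,:2].astype(np.float32)),np.median(q[:,2]))
q=P[ok&(P[...,2]>96)&(P[...,2]<112)];print("disc",cv2.minEnclosingCircle(q[:,:2].astype(np.float32)),np.median(q[:,2]))
foot=ok&(I.max(2)<90)&(P[...,2]>2)&(P[...,2]<22);q=P[foot];print("foot",len(q),cv2.minAreaRect(q[:,:2].astype(np.float32)))
wh=ok&(I.min(2)>140)&(P[...,2]>13)&(P[...,2]<24);q=P[wh];print("nest",len(q),cv2.minAreaRect(q[:,:2].astype(np.float32)))
for t,z in(("cap_grip",126),("big_hole",104),("outlet",100),("nest",0)):
    for m in mark_of("wrist",t)[:2]:
        u,v=m["uv"];print(t,round(m["confidence"],2),np.round(m["uv"]),np.round(world(c,u,v,z),1))
save(c,"seat.png",(150,70,350,270),3)
E
```

```text
[522.21682149 222.88259961 137.69855088] [-3.14153278e+00 -2.75702374e-03  2.97005343e-01] 0.5011586401373485 17.825
bar 853 ((520.5084228515625, 222.73977661132812), (47.68644332885742, 11.705456733703613), 17.015031814575195) 135.4807611607827
disc ((520.708984375, 221.12319946289062), 38.154052734375) 105.53998031010936
foot 33 ((550.404052734375, 230.30990600585938), (8.375773429870605, 63.48484420776367), 8.14343547821045)
nest 775 ((518.5430297851562, 223.402099609375), (91.1930923461914, 92.20831298828125), 19.181596755981445)
cap_grip 0.85 [254. 212.] [521.3 223.1 126. ]
big_hole 0.77 [276. 208.] [523.8 202.8 104. ]
outlet 0.66 [273. 207.] [523.1 204.9 100. ]
nest 0.74 [123. 131.] [534.9 396.7   0. ]
nest 0.54 [481.  41.] [757.2  19.6   0. ]
```

View pics/seat.png

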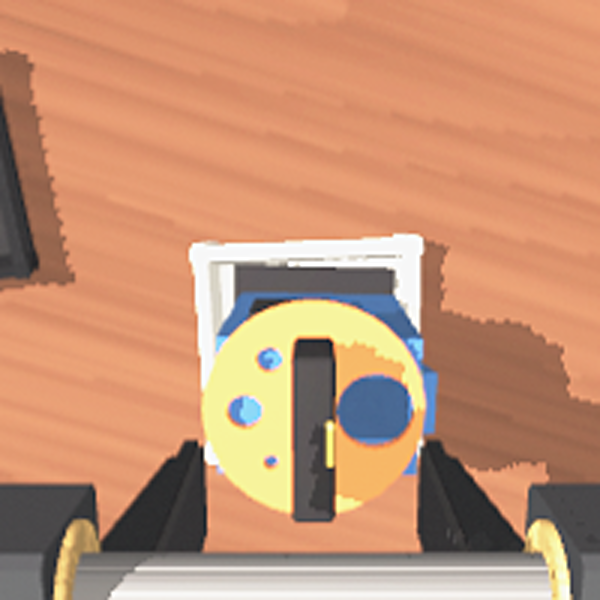

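The picture shows the shaker seated in the socket. The largest hole at (375,410) has blue below it on the pouring side, and the foot edge is at (235,265)–(395,270). The bar top is 4 mm higher than on the bench, which matches the socket floor. Cap angle is about 0 and the shaker is released.

The arm can't tilt the tool. So I grip the bar by its ends (along the shaker's y) and use a fixed edge to swivel the shaker between the fingers.

Call:
step_arm --increments '[{"slide":[-0.0015,0,0],"roll":-0.18},{"slide":[-0.0015,0,0],"roll":-0.36},{"slide":[-0.0015,0,0],"roll":-0.54},{"slide":[-0.0015,0,0],"roll":-0.72},{"slide":[-0.0015,0,0],"roll":-0.9}]' --fingers 0.75

```text
t: 18.65
eef_pos: [519.7, 222.1, 134.8]
tcp_rot: [-3.14, 0.001, 1.203]
ft_force: [0.5, -0.8, 0.6]
opening: 0.75
grip_force: 0.0
```

Call:
step_arm --increments '[{"slide":[0,0,0],"roll":-0.18},{"slide":[0,0,0],"roll":-0.36},{"slide":[0,0,0.01],"roll":-0.54},{"slide":[0,0,0.02],"roll":-0.67},{"slide":[0,0,0.03],"roll":-0.67}]'

```text
t: 19.27
eef_pos: [519.8, 222.1, 104.7]
tcp_rot: [-3.14, -0.0, 1.866]
ft_force: [0.1, 0.0, -0.9]
opening: 0.751
grip_force: 0.0
```

Call:
step_arm --increments '[{"slide":[0,0,0.02],"roll":0},{"slide":[0,0,0.031],"roll":0},{"slide":[0,0,0.031],"roll":0}]'

```text
t: 19.65
eef_pos: [519.7, 222.1, 74.0]
tcp_rot: [-3.14, -0.0, 1.865]
ft_force: [0.5, 0.1, -0.2]
opening: 0.749
grip_force: 0.0
```

Call:
step_arm --increments '[{"slide":[0,0,0],"roll":0},{"slide":[0,0,0],"roll":0},{"slide":[0,0,0],"roll":0},{"slide":[0,0,0],"roll":0}]' --fingers 0

```text
t: 20.15
eef_pos: [520.1, 222.2, 75.3]
tcp_rot: [3.141, -0.0, 1.867]
ft_force: [-1.4, -0.7, 4.5]
opening: 0.504
grip_force: 30.0
```

Call:
step_arm --increments '[{"slide":[0,0,-0.005],"roll":0},{"slide":[0,0,-0.006],"roll":-0.05},{"slide":[-0.009,0,-0.005],"roll":-0.05},{"slide":[-0.022,0,-0.007],"roll":-0.05},{"slide":[-0.038,0,-0.009],"roll":-0.05}]'

```text
t: 20.78
eef_pos: [531.6, 185.0, 84.0]
tcp_rot: [3.141, -0.0, 1.916]
ft_force: [0.3, 4.1, -4.8]
opening: 0.499
grip_force: 30.0
```

```bash
cat >> h.py <<'E'
def tilt(center, rad=150, n="scene"):
    """tilt of blue body from scene cloud: normals/extent, plus origin mark"""
    c=cam(n);P=cloud(c);I=c["color"].astype(int)
    ok=(c["z_map"]>0)&(np.hypot(P[...,0]-center[0],P[...,1]-center[1])<rad)&(P[...,2]>15)
    bl=P[ok&(I[...,2]>I[...,0]+35)&(I[...,2]>I[...,1]+15)];org=P[ok&(I[...,0]>170)&(I[...,1]<I[...,0]-50)&(I[...,2]<90)]
    out={"blue":(len(bl),np.round(bl.mean(0)),bl[:,2].min(),bl[:,2].max())}
    out["orange"]=(len(org),np.round(org.mean(0)) if len(org) else 0)
    if len(org)>8:
        m=org.mean(0);w,v=np.linalg.eigh(np.cov((org-m).T));nrm=v[:,0]*np.sign((m-bl.mean(0))@v[:,0]);out["capnormal"]=np.round(nrm,2);out["tiltdeg"]=np.degrees(np.arccos(nrm[2]))
    for t in("shaker","cap_grip"):
        for m in mark_of(n,t)[:1]: out[t]=(round(m["confidence"],2),np.round(m["uv"],1))
    return c,out
E
python3 - <<'E'
from h import *
s=state();print(s["eef_pos"],s["ft_force"],s["moment"],s["opening"])
for n in("scene","wrist"): print(n,tilt((535,190),n=n)[1])
E
```

```text
[531.58298174 184.97364409  83.97679784] [ 0.29322165  4.12270156 -4.84892465] [ 0.81279794 -0.01124638  0.01765274] 0.4992153777074118
scene {'blue': (319, array([545., 208.,  59.]), np.float64(15.206001040120848), np.float64(110.7309457766292)), 'orange': (106, array([543., 196., 115.])), 'capnormal': array([-0.37, -0.29,  0.88]), 'tiltdeg': np.float64(27.846662701010285), 'shaker': (0.91, array([330.5, 219.1])), 'cap_grip': (0.71, array([319.5, 190.5]))}
wrist {'blue': (2619, array([517., 229.,  85.]), np.float64(26.143704937774483), np.float64(222.27210887812205)), 'orange': (132, array([525., 200., 119.])), 'capnormal': array([-0.  ,  0.14,  0.99]), 'tiltdeg': np.float64(7.983482065887463), 'shaker': (0.9, array([250.3, 161.7])), 'cap_grip': (0.7, array([255.3, 240.3]))}
```

Call:
step_arm --increments '[{"slide":[-0.01,0,0],"roll":0},{"slide":[-0.02,0,0.001],"roll":0},{"slide":[-0.03,0,0.003],"roll":0},{"slide":[-0.044,0,0.007],"roll":0},{"slide":[-0.058,0,0.012],"roll":0}]'

```text
t: 21.7
eef_pos: [551.3, 130.3, 71.6]
tcp_rot: [3.141, -0.0, 1.917]
ft_force: [-1.1, 3.8, -2.4]
opening: 0.5
grip_force: 30.0
```

```bash
cat >> h.py <<'E'
def tilt2(cams=("scene","top")):
    """tilt from the ray of the shaker's origin cut with the vertical plane of the tool's x axis through the TCP"""
    s=state();Y=s["tcp_rot"][2];d=-np.array([np.cos(Y),np.sin(Y),0]);e=np.cross(d,[0,0,1.]);G=np.array(s["eef_pos"])+[0,0,47]
    for n in cams:
        c=cam(n);T=np.array(c["camera_from_world"]);o=-T[:3,:3].T@T[:3,3]
        for t in("shaker","outlet","big_hole"):
            for m in mark_of(n,t)[:2]:
                w=world(c,*m["uv"],0)-o;p=o+w*((G-o)@e)/(w@e)
                r=p-G;f=r@d;print(n,t,round(m["confidence"],2),"fwd %.0f up %.0f len %.0f tilt %.0f"%(f,r[2],np.hypot(f,r[2]),np.degrees(np.arctan2(-f,-r[2]))))
    return s
E
python3 - <<'E'
from h import *
s=tilt2();print(s["eef_pos"],s["ft_force"],s["moment"],s["opening"],s["t"])
E
```

```text
scene shaker 0.88 fwd -97 up -87 len 130 tilt 48
scene outlet 0.58 fwd -8 up -23 len 24 tilt 18
scene big_hole 0.5 fwd 2 up -33 len 33 tilt -3
[551.2516143  130.25943907  71.60534842] [-1.05249208  3.83498382 -2.44298982] [0.88356979 0.27148036 0.01217512] 0.4995652628592175 21.7
```

Call:
step_arm --increments '[{"slide":[-0.008,0,0.005],"roll":0},{"slide":[-0.016,0,0.01],"roll":0},{"slide":[-0.022,0,0.015],"roll":0},{"slide":[-0.028,0,0.021],"roll":0},{"slide":[-0.03,0,0.023],"roll":0}]'

```text
t: 22.72
eef_pos: [561.2, 102.5, 48.5]
tcp_rot: [-3.141, -0.0, 1.916]
ft_force: [0.4, -0.6, 2.4]
opening: 0.498
grip_force: 30.0
```

```bash
python3 - <<'E'
from h import *
s=tilt2(("scene","top","wrist"));print(s["eef_pos"],s["ft_force"],s["moment"],s["opening"],s["t"])
c=cam("scene")
P=cloud(c);I=c["color"].astype(int);g=(c["z_map"]>0)&(I[...,1]>I[...,0]+40)&(I[...,1]>I[...,2]+40)&(P[...,2]>34)&(P[...,2]<50);q=P[g]
print("dish rim",len(q),cv2.minEnclosingCircle(q[:,:2].astype(np.float32)),np.median(q[:,2]))
E
```

```text
scene shaker 0.61 fwd -107 up -54 len 120 tilt 63
scene outlet 0.68 fwd -17 up -43 len 46 tilt 22
scene big_hole 0.5 fwd -11 up -25 len 27 tilt 24
wrist shaker 0.75 fwd -146 up -199 len 247 tilt 36
wrist outlet 0.89 fwd -68 up 147 len 162 tilt 155
wrist outlet 0.49 fwd -88 up 82 len 120 tilt 133
wrist big_hole 0.63 fwd -76 up 173 len 189 tilt 156
[561.19794732 102.52184357  48.48214486] [ 0.43539719 -0.63936759  2.35259616] [0.13891423 0.08546839 0.01025193] 0.49765602024607325 22.725
dish rim 153 ((483.667724609375, -21.142730712890625), 77.07611846923828) 37.51441223842366
```

Call:
step_arm --increments '[{"slide":[0,0,-0.01],"roll":0},{"slide":[0,0,-0.03],"roll":0},{"slide":[0,0,-0.05],"roll":0},{"slide":[0,0,-0.06],"roll":0}]'

```text
t: 23.88
eef_pos: [561.2, 103.0, 110.0]
tcp_rot: [3.141, 0.0, 1.917]
ft_force: [-0.8, -0.1, -3.4]
opening: 0.502
grip_force: 30.0
```

Call:
step_arm --increments '[{"slide":[-0.012,-0.014,0],"roll":0},{"slide":[-0.034,-0.04,0],"roll":0},{"slide":[-0.06,-0.068,0],"roll":0},{"slide":[-0.085,-0.096,0],"roll":0},{"slide":[-0.101,-0.115,0],"roll":0}]'

```text
t: 24.5
eef_pos: [485.2, -32.6, 108.3]
tcp_rot: [-3.14, -0.001, 1.916]
ft_force: [-0.5, 0.6, -3.9]
opening: 0.502
grip_force: 30.0
```

```bash
python3 - <<'E'
from h import *
s=tilt2(("scene",));print(s["eef_pos"],s["ft_force"],s["moment"],s["opening"],s["t"])
E
```

```text
scene shaker 0.65 fwd -101 up -75 len 126 tilt 54
scene outlet 0.79 fwd -5 up -35 len 35 tilt 9
scene outlet 0.68 fwd -11 up -156 len 156 tilt 4
scene big_hole 0.46 fwd -11 up -34 len 36 tilt 18
[485.20684856 -32.62847095 108.299195  ] [-0.47940099  0.57592027 -3.94759572] [-0.30182672 -0.15481809 -0.02275094] 0.5016402958435998 24.5
```

Call:
step_arm --increments '[{"slide":[0.012,0,0.01],"roll":0},{"slide":[0.011,0,0.022],"roll":0},{"slide":[0.006,0,0.033],"roll":0},{"slide":[0,0,0.04],"roll":0},{"slide":[-0.006,0,0.047],"roll":0}]'

```text
t: 25.32
eef_pos: [489.5, -37.1, 61.4]
tcp_rot: [3.142, -0.0, 1.917]
ft_force: [-0.3, 1.8, 1.0]
opening: 0.5
grip_force: 30.0
```

```bash
cat >> h.py <<'E'
def dish(n="scene"):
    c=cam(n);P=cloud(c);I=c["color"].astype(int);g=(c["z_map"]>0)&(I[...,1]>I[...,0]+40)&(I[...,1]>I[...,2]+40)&(P[...,2]>34)&(P[...,2]<50);q=P[g]
    print("dish rim",len(q),cv2.minEnclosingCircle(q[:,:2].astype(np.float32)),np.median(q[:,2]))
E
python3 - <<'E'
from h import *
s=tilt2(("scene",));print(s["eef_pos"],s["ft_force"],s["moment"],s["opening"],s["t"]);dish()
E
```

```text
scene shaker 0.77 fwd -119 up -36 len 124 tilt 73
scene outlet 0.59 fwd -18 up -35 len 39 tilt 26
scene big_hole 0.51 fwd -19 up -26 len 32 tilt 35
[489.48818655 -37.05906289  61.37921954] [-0.27611508  1.81541481  0.97026515] [ 0.36615138 -0.02412289 -0.08099459] 0.5001208181958977 25.325
dish rim 85 ((488.0617370605469, -23.212297439575195), 74.36148071289062) 37.9174097987333
```

Call:
step_arm --increments '[{"slide":[-0.006,0,0.009],"roll":0},{"slide":[-0.011,0,0.018],"roll":0},{"slide":[-0.015,0,0.027],"roll":0},{"slide":[-0.018,0,0.036],"roll":0},{"slide":[-0.02,0,0.042],"roll":0}]'

```text
t: 26.2
eef_pos: [496.0, -55.7, 19.2]
tcp_rot: [-3.141, -0.0, 1.917]
ft_force: [2.7, -1.9, 2.4]
opening: 0.499
grip_force: 30.0
```

```bash
cat >> h.py <<'E'
def balls(cams=("top","scene")):
    for n in cams:
        c=cam(n)
        for t in("ball_a_center",):
            for m in mark_of(n,t)[:3]: print(n,t,round(m["confidence"],2),np.round(m["uv"]),np.round(world(c,*m["uv"],12)))
E
python3 - <<'E'
from h import *
s=tilt2(("scene",));print(s["eef_pos"],s["ft_force"],s["moment"],s["opening"],s["t"]);dish();balls()
E
```

```text
scene shaker 0.77 fwd -130 up 8 len 130 tilt 93
scene outlet 0.8 fwd -34 up -25 len 42 tilt 54
scene outlet 0.63 fwd -139 up 7 len 140 tilt 93
scene big_hole 0.44 fwd -371 up -473 len 601 tilt 38
scene big_hole 0.39 fwd -29 up -10 len 31 tilt 70
[495.99259383 -55.69077226  19.20418423] [ 2.73866433 -1.94996442  2.35758106] [-0.33586969 -0.12528245 -0.00325638] 0.4994895689927643 26.2
dish rim 66 ((492.8277587890625, -22.68418312072754), 73.44990539550781) 37.48306410136214
```

Call:
step_arm --increments '[{"slide":[-0.001,0,0.004],"roll":0},{"slide":[-0.002,0,0.009],"roll":0},{"slide":[-0.002,0,0.009],"roll":0},{"slide":[-0.002,0,0.009],"roll":0},{"slide":[-0.002,0,0.009],"roll":0}]'

```text
t: 27.28
eef_pos: [496.6, -57.3, 11.0]
tcp_rot: [3.141, -0.0, 1.917]
ft_force: [1.6, -1.6, -0.0]
opening: 0.502
grip_force: 30.0
```

Call:
step_arm --increments '[{"slide":[0,0.002,-0.015],"roll":0},{"slide":[0,-0.002,-0.03],"roll":0},{"slide":[0,0.002,-0.045],"roll":0},{"slide":[0,0,-0.055],"roll":0},{"slide":[0,0,-0.055],"roll":0}]'

```text
t: 27.9
eef_pos: [496.5, -57.4, 66.5]
tcp_rot: [3.141, 0.001, 1.917]
ft_force: [0.5, -0.4, -2.7]
opening: 0.507
grip_force: 30.0
```

```bash
python3 - <<'E'
from h import *
s=tilt2(("scene",));print(s["eef_pos"],s["ft_force"],s["opening"],s["t"]);dish();balls(("top","scene","wrist"))
E
```

```text
scene shaker 0.73 fwd -117 up -44 len 125 tilt 69
scene shaker 0.66 fwd -316 up -68 len 323 tilt 78
scene outlet 0.87 fwd -25 up -32 len 41 tilt 38
scene big_hole 0.6 fwd -12 up -30 len 32 tilt 22
[496.45016336 -57.41248955  66.51765747] [ 0.53297881 -0.3577434  -2.67943397] 0.5068502370755564 27.9
dish rim 76 ((492.8447265625, -26.376018524169922), 74.6217269897461) 37.63404505173206
```

Call:
step_arm --increments '[{"slide":[0,0,-0.025],"roll":0},{"slide":[0.01,0.01,-0.04],"roll":0},{"slide":[0.04,0.035,-0.045],"roll":0},{"slide":[0.07,0.065,-0.045],"roll":0},{"slide":[0.1,0.09,-0.045],"roll":0}]'

```text
t: 29.08
eef_pos: [547.5, 68.7, 110.6]
tcp_rot: [-3.141, -0.0, 1.917]
ft_force: [0.0, -0.5, -3.9]
opening: 0.501
grip_force: 30.0
```

Call:
step_arm --increments '[{"slide":[0.02,0.015,0],"roll":0},{"slide":[0.029,0.025,0],"roll":0},{"slide":[0.029,0.025,0],"roll":0}]'

```text
t: 29.45
eef_pos: [561.0, 103.3, 110.6]
tcp_rot: [-3.141, -0.0, 1.918]
ft_force: [-0.4, -0.5, -3.7]
opening: 0.499
grip_force: 30.0
```

```bash
python3 - <<'E'
from h import *
s=tilt2(("scene",));print(s["eef_pos"],s["ft_force"],s["opening"],s["t"]);dish();balls(("top","scene","wrist"))
c=cam("top");a=c["color"][180:260,230:305];b=cam("scene")["color"][180:250,215:300]
f=lambda x:cv2.resize(x,(390,390),interpolation=cv2.INTER_CUBIC)
cv2.imwrite("pics/dish.png",cv2.cvtColor(np.hstack([f(a),f(b)]),cv2.COLOR_RGB2BGR))
E
```

```text
scene shaker 0.59 fwd -104 up -68 len 124 tilt 57
scene outlet 0.65 fwd -22 up -35 len 41 tilt 32
scene big_hole 0.48 fwd -13 up -27 len 30 tilt 26
[560.98537513 103.31272115 110.55663026] [-0.3664376  -0.49328626 -3.68295965] 0.4987608561417328 29.45
dish rim 145 ((487.8875427246094, -22.05964469909668), 75.7823486328125) 37.55770694093201
scene ball_a_center 0.59 [328. 223.] [535. 221.  12.]
```

View pics/dish.png

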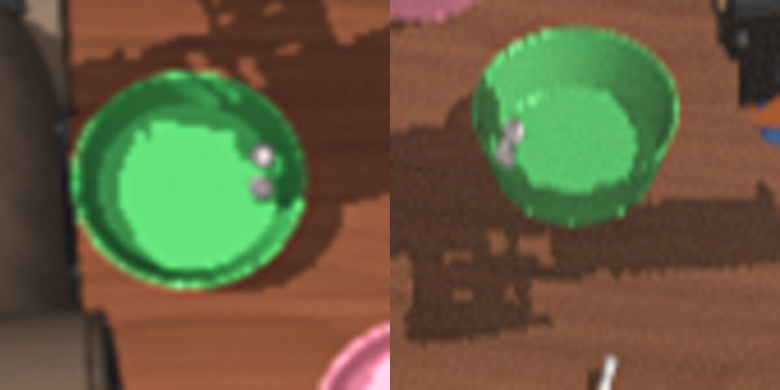

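The final picture shows both balls inside the green dish: at (262,155) and (262,187) in the left half, and at (510,130) and (507,152) in the right half. Next I stand the shaker up again by pushing its underside against the outside of the socket rim.

Call:
step_arm --increments '[{"slide":[-0.011,0.002,0.015],"roll":0},{"slide":[-0.011,0.002,0.03],"roll":0},{"slide":[-0.011,0.002,0.045],"roll":0},{"slide":[-0.011,0.002,0.056],"roll":0}]'

```text
t: 30.6
eef_pos: [566.9, 92.5, 54.0]
tcp_rot: [-3.141, 0.001, 1.918]
ft_force: [3.8, -25.6, 22.7]
opening: 0.503
grip_force: 30.0
```

```bash
python3 - <<'E'
from h import *
s=tilt2(("scene",));print(s["eef_pos"],s["ft_force"],s["moment"],s["opening"],s["t"])
E
```

```text
scene shaker 0.76 fwd -106 up -62 len 123 tilt 60
scene shaker 0.53 fwd -4 up 11 len 11 tilt 158
scene outlet 0.98 fwd -17 up -33 len 37 tilt 27
scene outlet 0.39 fwd -12 up -23 len 26 tilt 29
scene big_hole 0.49 fwd -6 up -20 len 21 tilt 18
[566.93496935  92.5416376   54.0262943 ] [  3.78082734 -25.61760941  22.74624096] [-4.38160607 -0.18536164  0.11738383] 0.5026543589650349 30.6
```

Call:
step_arm --increments '[{"slide":[0.004,0,-0.006],"roll":0},{"slide":[0.01,0,-0.01],"roll":0},{"slide":[0.017,0,-0.015],"roll":0},{"slide":[0.024,0,-0.019],"roll":0}]'

```text
t: 31.3
eef_pos: [558.5, 116.4, 74.7]
tcp_rot: [3.141, 0.0, 1.917]
ft_force: [-0.3, -4.1, 0.2]
opening: 0.503
grip_force: 30.0
```

```bash
python3 - <<'E'
from h import *
s=tilt2(("scene",));print(s["eef_pos"],s["ft_force"],s["moment"],s["opening"],s["t"])
E
```

```text
scene shaker 0.67 fwd -92 up -78 len 120 tilt 50
scene outlet 0.81 fwd -10 up -40 len 41 tilt 14
scene big_hole 0.44 fwd -7 up -17 len 18 tilt 24
[558.52372509 116.40598969  74.68239029] [-0.31237399 -4.06435863  0.20773173] [-1.09695059  0.00843873 -0.00166871] 0.5029580038229016 31.3
```

Call:
step_arm --increments '[{"slide":[0.01,0,-0.004],"roll":0},{"slide":[0.02,0,-0.008],"roll":0},{"slide":[0.03,0,-0.011],"roll":0},{"slide":[0.04,0,-0.013],"roll":0},{"slide":[0.048,0,-0.014],"roll":0}]'

```text
t: 32.12
eef_pos: [542.4, 161.2, 88.5]
tcp_rot: [3.141, 0.0, 1.917]
ft_force: [-0.4, -5.5, 7.3]
opening: 0.499
grip_force: 30.0
```

```bash
python3 - <<'E'
from h import *
s=tilt2(("scene",));print(s["eef_pos"],s["ft_force"],s["moment"],s["opening"],s["t"])
E
```

```text
scene shaker 0.83 fwd -44 up -113 len 121 tilt 21
scene shaker 0.75 fwd 4 up -22 len 23 tilt -11
scene outlet 0.6 fwd -2 up -50 len 50 tilt 3
scene big_hole 0.6 fwd 10 up -20 len 23 tilt -26
[542.43310077 161.24498989  88.4815109 ] [-0.42131512 -5.46004239  7.348447  ] [-1.18195557  0.20767642  0.02381495] 0.49888449763278253 32.125
```

Call:
step_arm --increments '[{"slide":[-0.004,0,-0.01],"roll":0},{"slide":[-0.02,0,-0.02],"roll":0},{"slide":[-0.05,0,-0.02],"roll":0},{"slide":[-0.075,0,-0.01],"roll":0},{"slide":[-0.075,0,0.006],"roll":0}]'

```text
t: 32.95
eef_pos: [568.8, 88.6, 82.1]
tcp_rot: [3.14, 0.0, 1.914]
ft_force: [-0.3, -0.1, -3.7]
opening: 0.505
grip_force: 30.0
```

Call:
step_arm --increments '[{"slide":[0,0,0.008],"roll":0},{"slide":[0.012,0,0.008],"roll":0},{"slide":[0.024,0,0.008],"roll":0},{"slide":[0.036,0,0.009],"roll":0},{"slide":[0.046,0,0.011],"roll":0}]'

```text
t: 33.58
eef_pos: [552.0, 134.9, 71.2]
tcp_rot: [3.141, 0.0, 1.917]
ft_force: [0.5, -0.9, 3.7]
opening: 0.504
grip_force: 30.0
```

```bash
python3 - <<'E'
from h import *
s=tilt2(("scene",));print(s["eef_pos"],s["ft_force"],s["moment"],s["opening"],s["t"])
print(tilt(s["eef_pos"][:2],70,"scene")[1])
E
```

```text
scene shaker 0.85 fwd -13 up -117 len 117 tilt 6
scene outlet 0.93 fwd 18 up -35 len 40 tilt -28
scene outlet 0.27 fwd 429 up -183 len 467 tilt -67
scene big_hole 0.49 fwd 26 up -11 len 28 tilt -67
[552.03581154 134.93658588  71.20339874] [ 0.48084588 -0.8774842   3.69102453] [-0.6570488  -0.06263588  0.00932108] 0.5038249742950305 33.575
{'blue': (291, array([572., 138.,  53.]), np.float64(15.006298689580342), np.float64(99.69865684055694)), 'orange': (101, array([562., 136., 103.])), 'capnormal': array([-0.04, -0.09,  0.99]), 'tiltdeg': np.float64(5.830759848179878), 'shaker': (0.89, array([300.4, 225. ]))}
```

Call:
step_arm --increments '[{"slide":[0.004,0,0.001],"roll":0},{"slide":[0.008,0,0.002],"roll":0},{"slide":[0.01,0,0.002],"roll":0}]'

```text
t: 34.3
eef_pos: [548.9, 143.5, 69.0]
tcp_rot: [3.141, 0.0, 1.917]
ft_force: [2.0, -4.3, 3.1]
opening: 0.499
grip_force: 30.0
```

Call:
step_arm --increments '[{"slide":[0,0,0],"roll":0},{"slide":[0,0,0],"roll":0},{"slide":[0,0,0],"roll":0},{"slide":[0,0,0],"roll":0}]' --fingers 0.8

```text
t: 34.8
eef_pos: [548.6, 143.2, 68.8]
tcp_rot: [-3.141, -0.0, 1.917]
ft_force: [-0.2, 0.1, -0.5]
opening: 0.796
grip_force: 0.0
```

Call:
step_arm --increments '[{"slide":[0,0,-0.02],"roll":0},{"slide":[0,0,-0.06],"roll":0},{"slide":[0,0,-0.1],"roll":0},{"slide":[0,0,-0.12],"roll":0},{"slide":[0,0,-0.12],"roll":0}]'

```text
t: 35.42
eef_pos: [549.2, 143.3, 190.1]
tcp_rot: [3.139, 0.0, 1.917]
ft_force: [-0.8, 0.2, -0.2]
opening: 0.796
grip_force: 0.0
```

```bash
python3 - <<'E'
from h import *
s=state();print(s["eef_pos"],s["ft_force"],s["opening"],s["t"])
for n in("scene","wrist"): print(tilt((550,138),70,n)[1])
c=cam("wrist");P=cloud(c);ok=(c["z_map"]>0)&(np.hypot(P[...,0]-550,P[...,1]-138)<60)
q=P[ok&(P[...,2]>122)&(P[...,2]<145)];print("bar",len(q),cv2.minAreaRect(q[:,:2].astype(np.float32)),np.percentile(q[:,2],[5,50,95]))
q=P[ok&(P[...,2]>93)&(P[...,2]<110)];A=np.c_[q[:,:2]-q[:,:2].mean(0),np.ones(len(q))];print("disc plane",np.linalg.lstsq(A,q[:,2],rcond=None)[0])
dish();balls(("top","scene"))
E
```

```text
[549.20476853 143.32164479 190.09961466] [-0.78395766  0.18812268 -0.15660561] 0.7963821257739577 35.425
{'blue': (281, array([570., 140.,  53.]), np.float64(15.241965214728054), np.float64(94.6379070941061)), 'orange': (142, array([557., 144., 101.])), 'capnormal': array([-0.02, -0.04,  1.  ]), 'tiltdeg': np.float64(2.777958662795398), 'shaker': (0.63, array([303.7, 224.1])), 'cap_grip': (0.72, array([306.3, 196.1]))}
{'blue': (556, array([548., 149.,  74.]), np.float64(15.625377916189995), np.float64(98.90742263604622)), 'orange': (252, array([547., 122., 103.])), 'capnormal': array([ 0.11, -0.57,  0.82]), 'tiltdeg': np.float64(35.26096289813425), 'shaker': (0.87, array([252.5, 174.5])), 'cap_grip': (0.72, array([254.8, 175.5]))}
bar 632 ((549.1233520507812, 142.42376708984375), (46.68463134765625, 12.709745407104492), 19.506755828857422) [123.52323397 131.36001503 132.57768039]
disc plane [-5.61248375e-03  3.59492578e-03  1.01235517e+02]
dish rim 135 ((486.0406799316406, -23.417760848999023), 75.68643951416016) 37.11403372332511
```

```bash
python3 -c "
from cell import env
print(env.job_done())"
```

```text
the job is handed in; nothing more can be done
None
```

I've handed the job in, but it returned no verdict. By my last measurements, the cap was set and the shaker released in the socket, both balls are in the green dish, and the shaker stands upright and released on the bench, about 180 mm from the dish axis.

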